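Load the reference capsule into the counter's bayonet port

ROBOT

A 6-joint arm with a two-finger parallel gripper is mounted at the origin on the work surface. World frame = base frame: x ahead of the robot, y to its left, z up, the work surface at z = 0. Lengths are in m, angles in rad, forces in N, time in s.
With the tool pointing down it reaches from about 0.35 to 0.875 m from the base axis. Payload 4.2 kg.
Tool frame: the origin (TCP) lies at the centre of the arm's flange, where the gripper is bolted on; the fingertips stand ahead of it and the grasp point (between the pads) lies 155 mm ahead of it (r.finger_overhang is the z of the fingertips in the tool frame, in m); z points along the fingers, y is the line along which they close (so a half turn about z gives the same grasp; the last joint's range is limited). The gripper opens to 85 mm and grips with 20 to 120 N. Pads are 22 mm wide; open, the fingers measure 114 mm over their backs; the gripper's body (76 mm by 85 mm) begins 54 mm behind the grasp point. The pads swing forward as they close: fully open they stand 13 mm farther back than shut.
Start: joints at [1.499, 0.385, 0.008, 0, -1.194, -0.259], TCP at [0.203, 0.591, 0.405] pointing down, gripper open.
Joint ranges: [-3.14, 3.14], [-1.21, 2.06], [-1.07, 1.41], [-3.16, 2.05], [-2.99, -0.16], [-3.1, 3.1]. Speed limits (rad/s): [2.79, 2.79, 3.14, 3.14, 3.14, 3.14].

INTERFACE

Orientations are given as a unit quaternion [x, y, z, w].
In Python, from cell import r, read_camera, spotter gives the robot as it stands. The module is installed in compiled form; this text tells all that it offers.
- The arm moves only by the tool carry_out, never from a script. Its argument "series" is a list of rows, each a list of 3 entries, a list of its own where there are three numbers: the shift along the tool's x, y, z in mm, then the turn about the tool's z in units of 6 degrees (1.0 is 6 degrees), then the opening, from 0 (shut) to 1 (fully open). In form: [[[tx, ty, tz], spin, claw], ...]. A call has 1 to 20 rows; each row shifts and turns the commanded pose from where the row before left it, along the tool's axes as they then stand; what a row does not reach is not made up. A row lasts 1/8 s, in which the tool goes at most 62.5 mm and 10.7 degrees, less where a joint would pass 70% of its speed; a pose out of reach is approached as far as the arm can. A call is refused whole if a number of a shift passes 62.5 or a number of a turn 1, either way. A call with a gripper value outside its range is refused whole. The fingers move at their own pace and stop on an object; "newtons" is the grip in N (left out, the last holds). Time passes only in rows, so rows that do not move let the fingers close. It gives the time, the measured TCP pose, the force, the opening and the grip force at its end, in the units of the state.
- r.sense(): the state, without advancing time (a new reading comes with each control period).
- read_camera(name): name is "scene" or "top" or "wrist"; returns a dict with "color" (400x640x3 uint8, red, green, blue), "intrinsics" (3x3 intrinsics, pixels), "pose" (4x4, takes a point from camera to world coordinates). Camera axes: x right, y down, z forward; pixel columns grow to the right and rows downward; lengths in m; the calibration is good to about 2 mm. A picture is of the moment at which its call begins. There is no depth.
- r.close_job(): hands the job in; it is judged then, once.
Trained networks look in a picture, given as the dict that the camera call returned (one of the last four; its "shot" number tells which), for a name from the list of things; names that differ only in an ending like _2 or _b are one class to them, and where a whole thing is asked for, a point or a joint stands for the part that bears it (a point fixed in the world has none). Each returns a list of dicts, best first, with "score" (0 to 1); they miss things now and then, are a little off and sometimes report something else, mostly with a low value. They report only what shows in the picture. A call takes as long as a camera call. They do not tell look-alikes from the thing itself.
- spotter.cut_out(picture, query): "pixels" (400x640 bool, what is visible of it) and "pixel" ([column, row] in pixels, amid what is visible of it).
The state is a dict: "clock": time; "qpos": joint angles; "joint_velocities": joint speeds; "effort": joint torques, N m; "ee_pos": TCP position; "eef_rot": TCP orientation; "wrist_force": force on the tool from outside, world axes, zero at the start; "moment": the same for the moment, N m; "finger_gap": opening from 0.0 (shut) to 1.0 (fully open); "grasp_force": force on a finger pad.
Only numpy, scipy, OpenCV 4.12 (cv2) and the standard library are available. Lean on these libraries where they do the work, as an engineer would, in place of code of your own. Each camera call takes 0.05 s, during which the arm holds its last target. There are 200 camera calls.

TASK

Take the steel and blue reference capsule out of its sloping cradle, stand it upright on the black rubber mat and let go of it. Then take it again by its yellow wing grip, push it fully home into the bayonet port on the white counter with its lugs through the two slots, and turn it clockwise (seen from above) as far as the stop so that it is locked, and let go. Leave the other things on the bench where they are.

Things in the scene. Friction and masses are not known exactly. Their poses are not given: they have to be found in the camera images.
- capsule: Loose capsule, 0.35 kg, 100 mm long. Origin: centre of its flat foot; z runs along it to the grip. Steel cylinder 40 mm across, z 0-70 mm (blue band z 34-64); brass lug bar at the foot along y: 60 mm tip to tip, 14 wide, 6 thick. Half a turn about z gives the same part. Starts lying in the cradle, 20 degrees above level, grip end up, y level, x mostly upward.
- cradle: Fixed grey and black cradle, base 140 x 56 mm, origin under its middle. The capsule lies over its x axis, grip end to -x, foot centre at x = 48 mm, 45 mm above the bench, on two V supports (at capsule z 8-20 and 57-69 mm, up to 22 mm either side of the axis, below it) and a plate under the foot. Lift upward.
- capsule_wing (a point): Centre of the capsule's yellow wing grip, on its axis 85 mm from the foot (capsule z 70-100 mm). The wing is 36 mm long along capsule y (same direction as the lugs) and 14 mm thick along x. Axes as the capsule's.
- port_slot (a point): Middle of one slot of the port (blue mark), 27 mm from its axis, at the top of the lips. The slots lie along port y turned 70 degrees anticlockwise seen from above. The lugs enter along the slots, either way round; from there the capsule turns 70 degrees clockwise to the stop. Axes as the port's.
- mat: Fixed square black rubber mat 120 x 120 mm, 3 mm thick; origin at the centre of its underside, on the bench.
- counter: Fixed white counter 240 x 170 x 60 mm high, from 70 mm before (-x) to 170 mm behind (+x) its origin, which is on the bench under the port's axis. Behind the port a keypad with green display, up to 74 mm high; lead bricks along its +y side (from 93 mm off the origin, up to 100 mm high) and one behind it.
- port: Bayonet port on the counter: round metal mount 94 mm across, 15 mm high. Origin on its axis at the inner floor, where the foot rests when home, 60 mm above the bench; z up. Lips (z 9-15 mm) with a 45 mm central hole and two facing slots 19 mm wide, reaching 32 mm from the axis. Locked: capsule y along port y (red marks), either way round.
- tape: Bystander: black tape roll, 60 mm across, 19 mm high; origin under its centre.
- jar: Bystander: clear jar, 48 mm across, 75 mm high; origin under its centre.
- dish_a: Bystander: brass sample dish, 38 mm across, 7 mm high; origin under its centre.
- dish_b: Bystander: white sample dish, 38 mm across, 7 mm high; origin under its centre.
- tweezers: Bystander: flat steel tweezers, 120 mm long along x, 6 mm thick; origin under their middle.
Not all that is in view belongs to the job. Of the things like the mat, leave any that is red; of the rest the larger one is meant.

How it is judged:
By the outcome, as a careful person would: the job done as asked, in the order asked, and still so for the second after the job is handed in, with the robot touching nothing.
It also fails if it takes over 70 s, if anything falls off the work surface, if the arm or the gripper's body presses on something with over 40 N, if the wrist force passes 120 N, or if a joint passes its speed limit or range.

## Working session

There is one attempt and no reset: what is moved stays moved. The work goes in short steps, Python scripts to look and compute and a tool call to move; the robot and the scene stay as the last step left them, time stands still between calls to the robot, and variables do not carry over. Pictures are saved under pics/ and viewed, at most 10 in all, crops included, and the job is handed in when it is done.

Besides the shell and the picture viewer there is one more tool, called after "Call:" as name(argument=value, ...) on one line, values as JSON. carry_out: Moves the arm, as the interface text tells. Its arguments: {"type":"object","properties":{"series":{"type":"array","items":{"type":"array"}},"newtons":{"type":"number"}},"required":["series"]}

```bash
mkdir -p pics; cat > h.py <<'E'
import numpy as np,cv2
from cell import r,read_camera,spotter
from scipy.spatial.transform import Rotation as R
def ray(p,px):
    K=np.array(p["intrinsics"]);T=np.array(p["pose"])
    d=T[:3,:3]@np.linalg.solve(K,[px[0],px[1],1.]);return T[:3,3],d
def at_z(p,px,z):
    o,d=ray(p,px);return o+d*(z-o[2])/d[2]
def proj(p,X):
    K=np.array(p["intrinsics"]);T=np.array(p["pose"])
    c=(np.atleast_2d(X)-T[:3,3])@T[:3,:3];q=c@K.T;return q[:,:2]/q[:,2:]
def save(n,im): cv2.imwrite("pics/"+n,cv2.cvtColor(np.ascontiguousarray(im),cv2.COLOR_RGB2BGR))
E
python3 - <<'E'
from h import *
np.set_printoptions(precision=4,suppress=True)
a=read_camera("scene");b=read_camera("top")
save("scene.png",a["color"]);save("top.png",b["color"])
s=r.sense();print(s["clock"],s["ee_pos"],s["eef_rot"],s["finger_gap"],r.finger_overhang)
for n,p in(("scene",a),("top",b)):
    print(n,p["pose"][:3],p["intrinsics"])
    for q in["capsule","cradle","capsule_wing","port_slot","mat","counter","port"]:
        for d in spotter.cut_out(p,q): print(q,round(d["score"],2),np.array(d["pixel"]),d["pixels"].sum(),at_z(p,d["pixel"],0)[:2])
E
```

```text
0.1 [0.2029 0.591  0.4037] [ 0.9863 -0.1647 -0.0001  0.001 ] 0.998850061742885 0.1734
scene [[ 0.8402  0.4691 -0.272   0.7612]
 [ 0.5422 -0.7169  0.4383 -0.4838]
 [ 0.0106 -0.5157 -0.8567  0.9577]] [[462.8131   0.     319.2352]
 [  0.     462.8131 197.9179]
 [  0.       0.       1.    ]]
capsule 0.82 [242.  310.5] 1098 [ 0.4711 -0.315 ]
cradle 0.73 [414.8 254.3] 640 [ 0.718  -0.0006]
cradle 0.59 [244.  334.9] 1033 [ 0.5057 -0.3531]
cradle 0.24 [310.1 143. ] 159 [0.3469 0.1332]
capsule_wing 0.7 [242.2 310.6] 1045 [ 0.4716 -0.315 ]
capsule_wing 0.34 [312.5 211.3] 2258 [ 0.4639 -0.0338]
port_slot 0.78 [404.3 129.7] 1006 [0.5316 0.3077]
mat 0.88 [309.3 211.9] 2198 [ 0.4584 -0.0393]
mat 0.66 [324.2  86.6] 1345 [0.2699 0.3222]
mat 0.57 [173.7 266.1] 1283 [ 0.2833 -0.3179]
mat 0.43 [337.1 309.9] 260 [ 0.6382 -0.2049]
counter 0.8 [436.5 150.1] 11145 [0.6325 0.2932]
port 0.66 [401.4 129.8] 942 [0.5253 0.3031]
top [[ 0.0274 -0.9911  0.1303  0.3608]
 [-0.9996 -0.0269  0.0049 -0.0402]
 [-0.0014 -0.1304 -0.9915  1.0792]] [[428.9767   0.     319.2321]
 [  0.     428.9767 203.2874]
 [  0.       0.       1.    ]]
capsule 0.75 [442.1 205.7] 711 [ 0.5049 -0.3463]
cradle 0.6 [423.6 215.1] 597 [ 0.4797 -0.2994]
cradle 0.52 [394.1 133.1] 168 [ 0.6914 -0.2239]
capsule_wing 0.86 [442.2 207.6] 744 [ 0.5001 -0.3465]
port_slot 0.59 [198.2 178.3] 1222 [0.5587 0.2764]
mat 0.9 [320.1 224. ] 2293 [ 0.45   -0.0385]
mat 0.72 [173.3 292.2] 2373 [0.2713 0.3196]
mat 0.6 [429.  289.9] 1063 [ 0.2942 -0.3119]
counter 0.93 [200.3 147.5] 11542 [0.6395 0.2761]
counter 0.51 [394.6 133.6] 172 [ 0.6901 -0.2252]
counter 0.4 [341.9 167.9] 349 [ 0.5957 -0.0905]
port 0.9 [200.  179.3] 1244 [0.5562 0.2716]
```

View pics/scene.png

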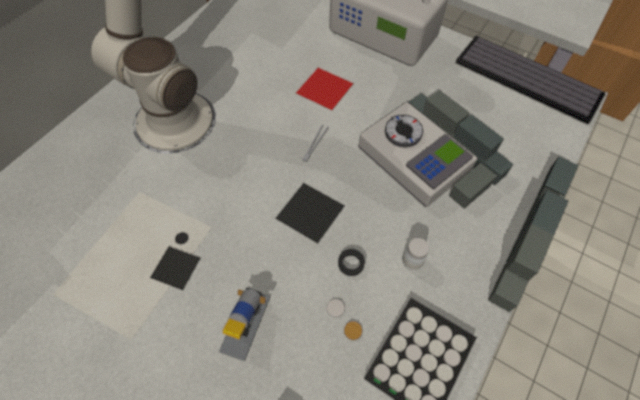

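View pics/top.png

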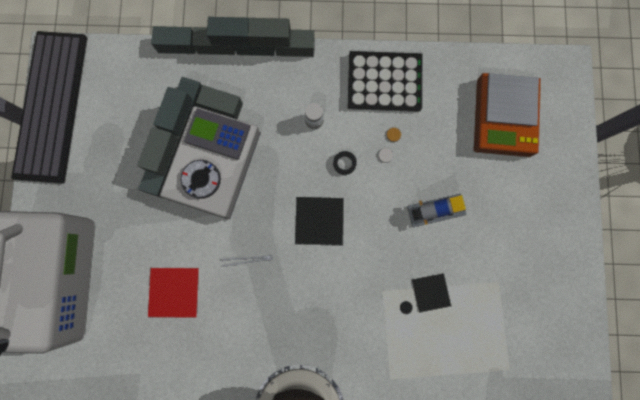

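Scene: capsule at scene (242,312)/top (440,208). Mat candidates: large black mat at scene (310,212)/top (320,222), small black at (176,267)/(430,292), and red at (324,88)/(173,292), so I choose the large black one. Port is at scene (404,130)/top (200,179). I'll measure coarsely first, then refine with the wrist camera.

```bash
cat >> h.py <<'E'
def tri(obs):
    A=np.zeros((3,3));b=np.zeros(3)
    for p,px in obs:
        o,d=ray(p,px);d=d/np.linalg.norm(d);M=np.eye(3)-np.outer(d,d);A+=M;b+=M@o
    return np.linalg.solve(A,b)
def blob(p,lo,hi,near=None,rad=60,area=8):
    hsv=cv2.cvtColor(p["color"],cv2.COLOR_RGB2HSV);m=cv2.inRange(hsv,np.array(lo),np.array(hi))
    n,l,st,c=cv2.connectedComponentsWithStats(m)
    L=[(st[i,4],c[i],l==i) for i in range(1,n) if st[i,4]>=area and(near is None or np.hypot(*(c[i]-near))<rad)]
    return sorted(L,key=lambda t:-t[0])
E
python3 - <<'E'
from h import *
np.set_printoptions(precision=4,suppress=True)
a=read_camera("scene");b=read_camera("top")
Y=((20,120,100),(35,255,255));B=((105,120,40),(130,255,255))
for n,c in(("yel",Y),("blue",B)):
    u=blob(a,*c,near=(242,312),rad=30)[0];v=blob(b,*c,near=(442,207),rad=30)[0]
    print(n,u[0],u[1],v[0],v[1],tri([(a,u[1]),(b,v[1])]))
for p in(a,b):
    for d in spotter.cut_out(p,"mat")[:1]:
        m=d["pixels"].astype(np.uint8);c=max(cv2.findContours(m,0,2)[0],key=cv2.contourArea)
        q=np.array([at_z(p,x,.003)[:2] for x in c[:,0]],np.float32);print("mat",cv2.minAreaRect(q))
    d=spotter.cut_out(p,"port")[0];m=d["pixels"].astype(np.uint8);c=max(cv2.findContours(m,0,2)[0],key=cv2.contourArea)
    q=np.array([at_z(p,x,.075)[:2] for x in c[:,0]],np.float32);print("port",cv2.minEnclosingCircle(q),cv2.fitEllipse(q))
w=read_camera("wrist");print(w["pose"],w["intrinsics"]);s=r.sense()
T=np.eye(4);T[:3,:3]=R.from_quat(s["eef_rot"]).as_matrix();T[:3,3]=s["ee_pos"];print(np.linalg.inv(T)@w["pose"])
E
```

```text
yel 302 [233.5563 328.3974] 194 [457.1753 203.3918] [ 0.5012 -0.363   0.0704]
blue 191 [243.8115 308.9634] 185 [441.6378 207.3892] [ 0.4925 -0.3241  0.0707]
mat ((0.2737477421760559, 0.31742018461227417), (0.11996575444936752, 0.12074501067399979), 1.1408565044403076)
port ((0.5448238849639893, 0.24220505356788635), 0.051814157515764236) ((0.5481621623039246, 0.2433108687400818), (0.08915138244628906, 0.10099398344755173), 16.94914436340332)
mat ((0.457998126745224, -0.03748159483075142), (0.1220661848783493, 0.11967679858207703), 89.8657455444336)
port ((0.54344242811203, 0.2501344084739685), 0.04883022606372833) ((0.5446293950080872, 0.24949491024017334), (0.08980992436408997, 0.09534555673599243), 144.3726043701172)
[[-0.3249 -0.9089 -0.2613  0.2686]
 [-0.9457  0.312   0.0906  0.5683]
 [-0.0008  0.2766 -0.961   0.3737]
 [ 0.      0.      0.      1.    ]] [[353.6814   0.     321.5956]
 [  0.     353.6814 201.8897]
 [  0.       0.       1.    ]]
[[-0.0001 -0.961  -0.2765  0.0695]
 [ 1.      0.0001 -0.0008  0.0003]
 [ 0.0008 -0.2765  0.961   0.031 ]
 [ 0.      0.      0.      1.    ]]
```

Call:
carry_out(series=[[[43, 21, 0], 0, 1], [[43, 21, 0], 0, 1], [[43, 21, 0], 0, 1], [[43, 21, 0], 0, 1], [[43, 21, 0], 0, 1], [[43, 21, 0], 0, 1], [[43, 21, 0], 0, 1], [[43, 21, 0], 0, 1], [[43, 21, 0], 0, 1], [[43, 21, 0], 0, 1], [[0, 0, 0], 0, 1], [[0, 0, 0], 0, 1]])

```text
clock: 2.65
ee_pos: [0.5414, 0.2528, 0.4045]
eef_rot: [0.986, -0.165, -0.0, 0.0]
wrist_force: [0.2, -0.4, 0.1]
finger_gap: 1.005
grasp_force: 0.0
```

```bash
python3 - <<'E'
from h import *
np.set_printoptions(precision=4,suppress=True)
w=read_camera("wrist");save("port.png",w["color"])
s=r.sense();print(s["ee_pos"],s["eef_rot"],s["qpos"])
for q in["port","port_slot"]:
    for d in spotter.cut_out(w,q)[:2]:
        m=d["pixels"].astype(np.uint8);c=max(cv2.findContours(m,0,2)[0],key=cv2.contourArea)
        Q=np.array([at_z(w,x,.075)[:2] for x in c[:,0]],np.float32);print(q,d["score"],d["pixel"],cv2.minEnclosingCircle(Q),cv2.fitEllipse(Q))
pc=proj(w,[.545,.248,.075])[0];print(pc)
for n,lo,hi in(("blue",(100,120,60),(130,255,255)),("red",(0,130,80),(10,255,255)),("red",(170,130,80),(180,255,255))):
    for b in blob(w,lo,hi,near=pc,rad=90): print(n,b[0],b[1],at_z(w,b[1],.075))
E
```

```text
[0.5411 0.2532 0.4047] [ 0.9864 -0.1644 -0.     -0.0001] [ 0.7085  0.3379 -0.0628 -0.0002 -1.1701  0.5321]
port_slot 0.93 [321.5, 175.5] ((0.5462886095046997, 0.2503605782985687), 0.047061946243047714) ((0.5463912487030029, 0.2507592439651489), (0.09155943989753723, 0.09248670190572739), 93.37174987792969)
[325.3964 177.8771]
blue 85 [335.3059 136.8   ] [0.5754 0.2289 0.075 ]
blue 71 [309.     218.1972] [0.5151 0.2736 0.075 ]
red 90 [364.6444 177.1   ] [0.5347 0.2158 0.075 ]
red 84 [278.4881 180.5595] [0.5559 0.2871 0.075 ]
```

View pics/port.png

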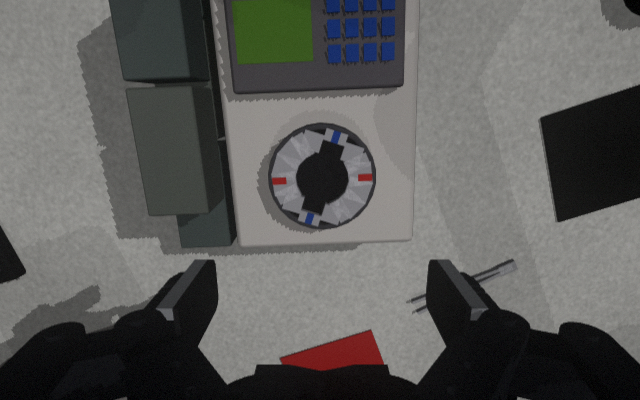

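Port sits at pixel (322,177), with blue marks at (335,137)/(309,218) and red at (365,177)/(278,181). The slots are 70° anticlockwise of the red line, as described. Next I'll look at the capsule.

Call:
carry_out(series=[[[13.6, 51.9, 0], 0, 1], [[13.6, 51.9, 0], 0, 1], [[13.6, 51.9, 0], 0, 1], [[13.6, 51.9, 0], 0, 1], [[13.6, 51.9, 0], 0, 1], [[13.6, 51.9, 0], 0, 1], [[13.6, 51.9, 0], 0, 1], [[13.6, 51.9, 0], 0, 1], [[13.6, 51.9, 0], 0, 1], [[13.6, 51.9, 0], 0, 1], [[13.6, 51.9, 0], 0, 1]])

```text
clock: 4.18
ee_pos: [0.4977, -0.3363, 0.4051]
eef_rot: [0.987, -0.164, 0.0, 0.0]
wrist_force: [1.7, 0.7, 0.4]
finger_gap: 0.999
grasp_force: 0.0
```

Call:
carry_out(series=[[[0, 0, 5], 0.97, 1], [[0, 0, 5], 0.97, 1], [[0, 0, 5], 0.97, 1], [[0, 0, 5], 0.97, 1], [[0, 0, 5], 0.97, 1], [[0, 0, 5], 0.97, 1], [[0, 0, 5], 0.97, 1], [[0, 0, 5], 0.97, 1], [[0, 0, 5], 0.97, 1], [[0, 0, 5], 0.97, 1], [[0, 0, 0], 0, 1], [[0, 0, 0], 0, 1]])

```text
clock: 5.68
ee_pos: [0.4979, -0.3352, 0.3551]
eef_rot: [0.783, -0.623, 0.0, -0.0]
wrist_force: [0.5, 0.8, 0.0]
finger_gap: 0.999
grasp_force: 0.0
```

```bash
python3 - <<'E'
from h import *
np.set_printoptions(precision=4,suppress=True)
w=read_camera("wrist");save("caps.png",w["color"])
s=r.sense();print(s["ee_pos"],R.from_quat(s["eef_rot"]).as_matrix()[:,0],s["qpos"])
for n,lo,hi,z in(("yel",(20,120,60),(35,255,255),.074),("blue",(105,120,40),(130,255,255),.07)):
    for b in blob(w,lo,hi,area=100)[:2]:
        c=max(cv2.findContours(b[2].astype(np.uint8),0,2)[0],key=cv2.contourArea)
        Q=np.array([at_z(w,x,z)[:2] for x in c[:,0]],np.float32)
        print(n,b[0],b[1],at_z(w,b[1],z),cv2.boxPoints(cv2.minAreaRect(Q)).tolist(),cv2.boxPoints(cv2.minAreaRect(c)).tolist())
for q in("cradle","capsule"):
    for d in spotter.cut_out(w,q)[:2]: print(q,d["score"],d["pixel"])
E
```

```text
[ 0.4978 -0.3353  0.3551] [ 0.2242 -0.9745  0.0004] [-0.3233  0.3811 -0.128   0.0001 -1.0611  0.5494]
yel 2219 [325.9937 163.0599] [ 0.5003 -0.3621  0.074 ] [[0.4788205325603485, -0.350617915391922], [0.48593971133232117, -0.38147589564323425], [0.5218027830123901, -0.37320199608802795], [0.5146836042404175, -0.3423440158367157]] [[300.0, 141.0], [352.0, 141.0], [352.0, 185.0], [300.0, 185.0]]
blue 1566 [327.3212 216.802 ] [ 0.4898 -0.3218  0.07  ] [[0.4678398370742798, -0.31170353293418884], [0.4749908447265625, -0.3426963984966278], [0.5127795934677124, -0.3339773714542389], [0.5056285858154297, -0.3029845058917999]] [[301.0, 195.0], [353.0, 195.0], [353.0, 235.0], [301.0, 235.0]]
cradle 0.9 [324.5, 134.4]
capsule 0.64 [327.7, 200.4]
```

View pics/caps.png

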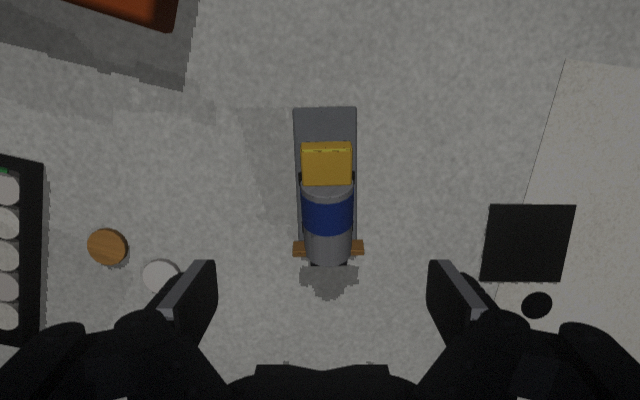

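Crop check: the capsule is the only yellow/blue/steel part in view. Its wing is at (326,163), the band at (327,217) and the lugs at (300,247)/(357,247), grip end away from the foot as described. I'll reach for the wing.

Call:
carry_out(series=[[[0, 0, 0], -0.23, 1], [[31.5, 4.3, 0], 0, 1], [[0, 0, 25], 0, 1], [[0, 0, 25], 0, 1], [[0, 0, 25], 0, 1], [[0, 0, 25], 0, 1], [[0, 0, 16], 0, 1], [[0, 0, 8], 0, 1], [[0, 0, 0], 0, 1], [[0, 0, 0], 0, 0.3], [[0, 0, 0], 0, 0.3], [[0, 0, 0], 0, 0.3], [[0, 0, 0], 0, 0.3], [[0, 0, 0], 0, 0.3]], newtons=25)

```text
clock: 7.58
ee_pos: [0.5018, -0.3674, 0.2317]
eef_rot: [0.789, -0.614, 0.001, -0.0]
wrist_force: [1.3, 0.4, 4.4]
finger_gap: 0.416
grasp_force: 32.4
```

```bash
python3 - <<'E'
from h import *
s=r.sense();print(s["ee_pos"],s["finger_gap"],s["grasp_force"],s["wrist_force"],s["moment"])
w=read_camera("wrist");save("g.png",w["color"])
E
```

```text
[ 0.5017728  -0.36740857  0.23165107] 0.4163297807174339 32.36297607421875 [1.2719258  0.36365614 4.44996582] [ 0.33102238 -0.5248447   0.06211636]
```

View pics/g.png

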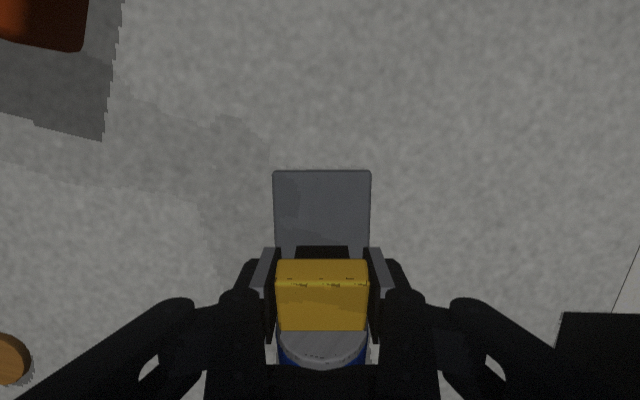

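The gripper holds the yellow wing centred (260–370 px, gap 36 mm). I'll lift and see how the capsule hangs.

Call:
carry_out(series=[[[0, 0, -8], 0, 0.3], [[0, 0, -16], 0, 0.3], [[0, 0, -24], 0, 0.3], [[0, 0, -24], 0, 0.3], [[0, 0, -24], 0, 0.3], [[0, 0, -24], 0, 0.3], [[0, 0, 0], 0, 0.3], [[0, 0, 0], 0, 0.3]], newtons=20)

```text
clock: 8.62
ee_pos: [0.5004, -0.367, 0.3495]
eef_rot: [0.789, -0.614, -0.001, -0.0]
wrist_force: [0.2, 0.6, -3.5]
finger_gap: 0.414
grasp_force: 31.6
```

```bash
cat >> h.py <<'E'
def look(name):
    a=read_camera("scene");w=read_camera("wrist")
    s=r.sense();c=proj(a,np.array(s["ee_pos"])-[0,0,.19])[0].astype(int)
    x=np.clip(c[0]-65,0,510);y=np.clip(c[1]-65,0,270)
    A=cv2.resize(a["color"][y:y+130,x:x+130],(400,400),interpolation=cv2.INTER_CUBIC)
    save(name,np.hstack([A,w["color"][:,120:520]]));return a,w,s
E
python3 - <<'E'
from h import *
a,w,s=look("lift.png");print(s["ee_pos"],s["wrist_force"],s["moment"],s["finger_gap"])
E
```

```text
[ 0.50059651 -0.36710962  0.34901913] [-0.33445387  0.76042769 -3.90045672] [-0.14435248 -0.05908139  0.03985002] 0.41494703412920264
```

View pics/lift.png

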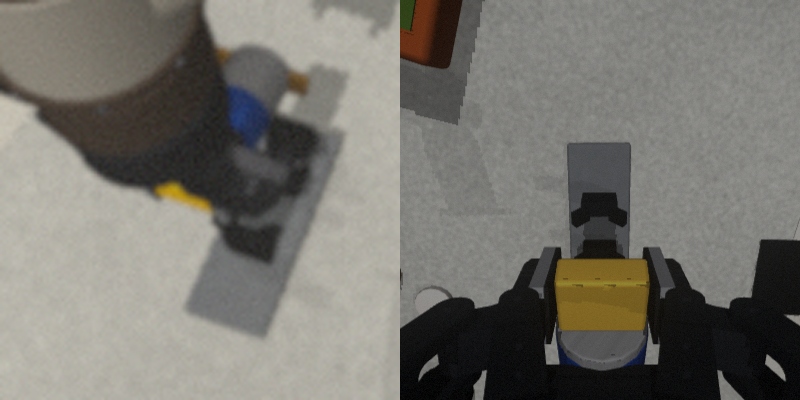

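Call:
carry_out(series=[[[-20, -3.5, 0], 0, 0.3], [[-38, -6.5, 0], 0, 0.3], [[-38, -6.5, 0], 0, 0.3], [[-38, -6.5, 0], 0, 0.3], [[-38, -6.5, 0], 0, 0.3], [[-38, -6.5, 0], 0, 0.3], [[-22, -3.7, 0], 0, 0.3], [[0, 0, 30], 0, 0.3], [[0, 0, 35], 0, 0.3], [[0, 0, 35], 0, 0.3], [[0, 0, 20], 0, 0.3], [[0, 0, 10], 0, 0.3], [[0, 0, 6], 0, 0.3], [[0, 0, 2], 0, 0.3], [[0, 0, 1], 0, 0.3], [[0, 0, 0], 0, 0.3]])

```text
clock: 10.72
ee_pos: [0.4827, -0.1327, 0.2122]
eef_rot: [0.789, -0.614, 0.0, -0.0]
wrist_force: [-0.3, 0.1, -3.5]
finger_gap: 0.419
grasp_force: 31.6
```

Pressing on the mat can't raise the axis from 20°, because friction would be too shallow. Gravity can, if the grip is eased just above the mat. I'll go over the mat centre and ease the opening slowly.

Call:
carry_out(series=[[[0, 0, -16], 0, 0.3], [[-20, 0, -15], 0, 0.3], [[-30, 0, -15], 0, 0.3], [[-30, 0, 0], 0, 0.3], [[-18, 0, 0], 0, 0.3], [[0, 0, 0], 0, 0.3], [[0, 0, 0], 0, 0.41], [[0, 0, 0], 0, 0.41], [[0, 0, 0], 0, 0.41]])

```text
clock: 11.85
ee_pos: [0.4585, -0.0382, 0.2576]
eef_rot: [0.789, -0.615, -0.0, 0.0]
wrist_force: [-0.1, 0.4, -4.1]
finger_gap: 0.416
grasp_force: 31.6
```

Call:
carry_out(series=[[[0, 0, 0], 0, 0.415], [[0, 0, 0], 0, 0.415]])

```text
clock: 12.1
ee_pos: [0.4585, -0.0378, 0.2576]
eef_rot: [0.789, -0.614, -0.0, 0.0]
wrist_force: [0.1, -0.1, -3.6]
finger_gap: 0.416
grasp_force: 24.8
```

```bash
python3 - <<'E'
from h import *
s=r.sense();print(s["ee_pos"],s["wrist_force"],s["moment"],s["finger_gap"],s["grasp_force"])
E
```

```text
[ 0.45849525 -0.03781054  0.25764414] [ 0.14622867 -0.08003771 -3.55122805] [-0.19011774 -0.04170898 -0.03734377] 0.4158747885977761 24.804358184337616
```

Call:
carry_out(series=[[[0, 0, 0], 0, 0.418], [[0, 0, 0], 0, 0.418]])

```text
clock: 12.35
ee_pos: [0.4585, -0.0376, 0.2577]
eef_rot: [0.789, -0.614, 0.0, -0.0]
wrist_force: [-0.7, -0.1, -4.0]
finger_gap: 0.421
grasp_force: 13.0
```

```bash
python3 - <<'E'
from h import *
s=r.sense();print(s["wrist_force"],s["moment"],s["finger_gap"],s["grasp_force"])
E
```

```text
[-0.65872591 -0.09573474 -4.04604365] [-0.19719078 -0.03998582  0.00916785] 0.42117605481813253 12.974348366260529
```

Call:
carry_out(series=[[[0, 0, 0], 0, 0.42], [[0, 0, 0], 0, 0.42]])

```text
clock: 12.6
ee_pos: [0.4585, -0.0377, 0.2578]
eef_rot: [0.789, -0.614, 0.0, 0.0]
wrist_force: [-0.4, 0.5, -3.5]
finger_gap: 0.422
grasp_force: 4.4
```

```bash
python3 - <<'E'
from h import *
s=r.sense();print(s["wrist_force"],s["moment"],s["finger_gap"],s["grasp_force"])
E
```

```text
[-0.39314159  0.48850121 -3.47312427] [-0.02811662 -0.02567617  0.02661071] 0.42158725964096383 4.380403831601143
```

It swung down: the moment dropped to nearly 0. Re-tighten and look.

Call:
carry_out(series=[[[0, 0, 0], 0, 0.42], [[0, 0, 0], 0, 0.41], [[0, 0, 0], 0, 0.3], [[0, 0, 0], 0, 0.3]])

```text
clock: 13.1
ee_pos: [0.4585, -0.0377, 0.2579]
eef_rot: [0.789, -0.614, 0.0, -0.0]
wrist_force: [-0.5, -0.5, -1.7]
finger_gap: 0.415
grasp_force: 20.3
```

```bash
python3 - <<'E'
from h import *
a,w,s=look("swing.png");print(s["ee_pos"],s["wrist_force"],s["moment"],s["finger_gap"],s["grasp_force"])
E
```

```text
[ 0.45852906 -0.03769367  0.25782636] [ 0.10208603 -0.52592501 -0.10910489] [-0.16426909  0.21425926  0.00235581] 0.41403454395822714 20.32907098531723
```

View pics/swing.png

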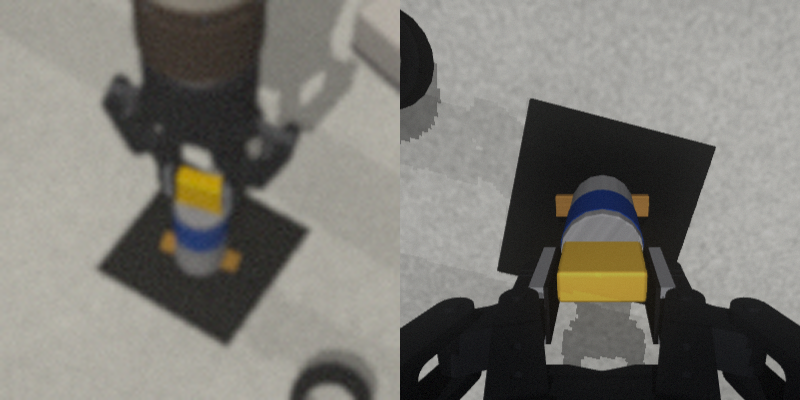

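It swung past the vertical. The foot now rests on the mat on the +x side (lugs at row ~205, wing end at row ~285), leaning. I'll estimate the lean.

```bash
python3 - <<'E'
from h import *
from scipy.optimize import least_squares
w=read_camera("wrist");s=r.sense();Rt=R.from_quat(s["eef_rot"]).as_matrix();tx=Rt[:,0]*[1,1,0];e=np.array(s["ee_pos"])
tx/=np.linalg.norm(tx);Z=np.array([0,0,1.])
def P(q,x,z):
    h,v,f=q;ax=-np.sin(f)*tx+np.cos(f)*Z;xr=np.cos(f)*tx+np.sin(f)*Z
    return np.r_[e[:2],0]+h*tx+v*Z+ax*z+xr*x
F=[(.007,.1,272),(-.007,.1,300),(.007,.07,242),(.007,.006,205),(.007,0,216),(.0035,.006,195+0)][:4]
res=lambda q:[proj(w,P(q,x,z))[0][1]-R0 for x,z,R0 in F]
o=least_squares(res,[.03,.02,.4],x_scale=[.01,.01,.1]);print(o.x,np.degrees(o.x[2]),o.fun)
print("low edge",P(o.x,-.02,0)[2],"grasp-rel centre z",P(o.x,0,.085)-e)
E
```

```text
[-0.00523095 -0.00956471  0.01819298] 1.042380917967373 [-0.61302689  0.16110821  0.8091703  -0.3568295 ]
low edge -0.009928545331648 grasp-rel centre z [-0.00166628  0.00656924 -0.18240892]
```

```bash
python3 - <<'E'
from h import *
np.set_printoptions(precision=4,suppress=True)
a=read_camera("scene");w=read_camera("wrist");s=r.sense();print(s["wrist_force"],s["moment"])
c=[]
for n,lo,hi in(("yel",(20,120,60),(35,255,255)),("blue",(105,120,40),(130,255,255)),("brass",(8,110,60),(19,255,255))):
    u=blob(a,lo,hi,near=proj(a,[.458,-.038,.05])[0],rad=40)
    v=blob(w,lo,hi,near=(320,240),rad=90)
    for k in u[:2]: print(n,"scene",k[0],k[1])
    for k in v[:2]: print(n,"wrist",k[0],k[1])
    print(tri([(a,u[0][1]),(w,v[0][1])]))
C=np.array([.4595,-.0377])
for z in(.003,.052,.088,.103): print(z,proj(a,[*C,z]),proj(w,[*C,z]))
E
```

```text
[-0.3399 -0.9374 -1.3071] [-0.0968  0.158   0.053 ]
yel scene 186 [308.172  191.8226]
yel wrist 5179 [321.7075 272.2674]
[ 0.4583 -0.041   0.0946]
blue scene 75 [308.1867 207.8267]
blue wrist 1328 [322.3313 205.8193]
[ 0.4612 -0.0493  0.0359]
brass scene 34 [318.7647 215.2941]
brass scene 28 [298.0357 209.6429]
brass wrist 337 [360.8338 204.1128]
brass wrist 334 [282.6677 204.0299]
[ 0.4476 -0.0255 -0.0422]
0.003 [[310.0412 211.0007]] [[319.2712 209.4309]]
0.052 [[309.903  200.4205]] [[318.6459 236.955 ]]
0.088 [[309.7943 192.0937]] [[317.9407 267.9905]]
0.103 [[309.747 188.474]] [[317.5429 285.5034]]
```

The capsule is nearly upright (within a few degrees) with its foot on the mat. Easing the grip will settle it flat.

Call:
carry_out(series=[[[0, 0, 0], 0, 0.415], [[0, 0, 0], 0, 0.418], [[0, 0, 0], 0, 0.42], [[0, 0, 0], 0, 0.422], [[0, 0, 0], 0, 0.425], [[0, 0, 0], 0, 0.43], [[0, 0, 0], 0, 0.45], [[0, 0, 0], 0, 0.5], [[0, 0, 0], 0, 0.7], [[0, 0, 0], 0, 1], [[0, 0, 0], 0, 1], [[0, 0, -20], 0, 1], [[0, 0, -40], 0, 1], [[0, 0, -40], 0, 1], [[0, 0, 0], 0, 1], [[0, 0, 0], 0, 1]])

```text
clock: 15.35
ee_pos: [0.458, -0.0377, 0.3572]
eef_rot: [0.789, -0.614, -0.0, 0.0]
wrist_force: [-0.1, -0.2, -0.1]
finger_gap: 1.0
grasp_force: 0.0
```

```bash
python3 - <<'E'
from h import *
np.set_printoptions(precision=4,suppress=True)
a,w,s=look("stand.png");t=read_camera("top");print(s["ee_pos"],R.from_quat(s["eef_rot"]).as_matrix()[:,0],s["qpos"])
for n,lo,hi in(("yel",(20,120,60),(35,255,255)),("blue",(105,120,40),(130,255,255)),("brass",(8,110,60),(19,255,255))):
    u=blob(a,lo,hi,near=proj(a,[.458,-.038,.05])[0],rad=40)
    v=blob(w,lo,hi,near=(320,230),rad=120)
    for k in u[:2]: print(n,"scene",k[0],k[1])
    for k in v[:2]: print(n,"wrist",k[0],k[1]); 
    if n=="yel":
        c=max(cv2.findContours(v[0][2].astype(np.uint8),0,2)[0],key=cv2.contourArea)
        print(cv2.boxPoints(cv2.minAreaRect(c)),tri([(a,u[0][1]),(w,v[0][1])]))
    if n=="brass": print([at_z(w,k[1],.007) for k in v[:2]])
C=np.array([.4595,-.0377])
for z in(.003,.052,.088,.103): print(z,proj(a,[*C,z]),proj(w,[*C,z]))
E
```

```text
[ 0.458  -0.0377  0.3565] [ 0.2456 -0.9694 -0.0003] [ 0.2728  0.1482 -0.4527 -0.0004 -0.9727 -0.0245]
yel scene 209 [308.1148 193.5981]
yel wrist 1527 [320.1768 198.2083]
[[293. 184.]
 [347. 184.]
 [347. 212.]
 [293. 212.]] [ 0.4583 -0.0417  0.0863]
blue scene 59 [308.4068 209.4576]
blue wrist 263 [320.5361 164.2814]
brass scene 33 [318.8182 215.5758]
brass scene 23 [297.7826 209.8696]
brass wrist 150 [348.0733 172.72  ]
brass wrist 141 [292.5035 172.9929]
[array([ 0.4345, -0.0496,  0.007 ]), array([ 0.4838, -0.0369,  0.007 ])]
0.003 [[310.0412 211.0007]] [[318.5196 177.6078]]
0.052 [[309.903  200.4205]] [[318.1208 190.5952]]
0.088 [[309.7943 192.0937]] [[317.7311 203.2831]]
0.103 [[309.747 188.474]] [[317.5346 209.6802]]
```

View pics/stand.png

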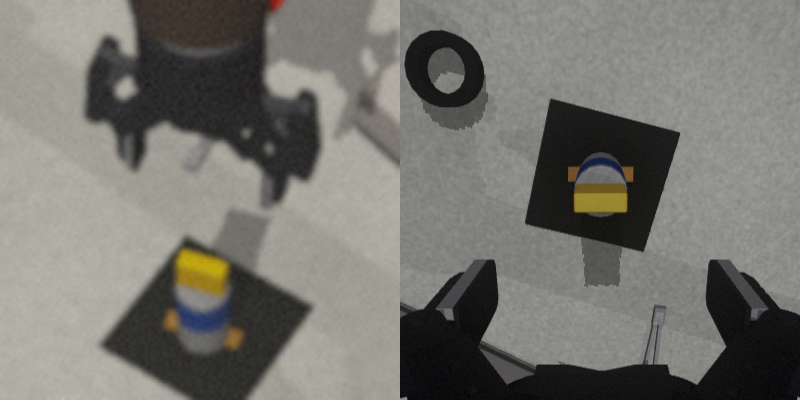

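The capsule stands free and upright on the mat: wing top at crop (600,203), lugs level at row 173. Now I'll turn the tool 90° to take the wing across its 14 mm thickness.

Call:
carry_out(series=[[[0, 0, 0], -0.94, 1], [[0, 0, 0], -0.94, 1], [[0, 0, 0], -0.94, 1], [[0, 0, 0], -0.94, 1], [[0, 0, 0], -0.94, 1], [[0, 0, 0], -0.94, 1], [[0, 0, 0], -0.94, 1], [[0, 0, 0], -0.94, 1], [[0, 0, 0], -0.94, 1], [[0, 0, 0], -0.94, 1], [[0, 0, 0], -0.94, 1], [[0, 0, 0], -0.94, 1], [[0, 0, 0], -0.94, 1], [[0, 0, 0], -0.94, 1], [[0, 0, 0], -0.94, 1], [[0, 0, 0], -0.94, 1], [[0, 5.4, 30], 0, 1], [[0, 0, 0], 0, 1], [[0, 0, 0], 0, 1]])

```text
clock: 17.88
ee_pos: [0.4601, -0.0428, 0.3279]
eef_rot: [0.992, 0.126, -0.0, 0.0]
wrist_force: [-0.3, 0.3, -0.1]
finger_gap: 0.999
grasp_force: 0.0
```

```bash
cat > m.py <<'E'
from h import *
np.set_printoptions(precision=4,suppress=True)
def wing(ztop):
    w=read_camera("wrist");s=r.sense();M=R.from_quat(s["eef_rot"]).as_matrix();e=np.array(s["ee_pos"])
    print(e,np.degrees(np.arctan2(M[1,0],M[0,0])))
    v=blob(w,(20,120,60),(35,255,255))[0]
    hsv=cv2.cvtColor(w["color"],cv2.COLOR_RGB2HSV)[...,2].astype(float);val=hsv[v[2]]
    t,_=cv2.threshold(val.astype(np.uint8),0,255,cv2.THRESH_OTSU)
    m=(v[2]&(hsv>t)).astype(np.uint8);c=max(cv2.findContours(m,0,2)[0],key=cv2.contourArea)
    for nm,cc in(("top",c),("all",max(cv2.findContours(v[2].astype(np.uint8),0,2)[0],key=cv2.contourArea))):
        Q=np.array([(at_z(w,x,ztop)-e)@M[:,:2] for x in cc[:,0]],np.float32)*1000
        print(nm,"tool mm",cv2.minAreaRect(Q),Q.min(0),Q.max(0))
    return w,e,M
E
python3 - <<'E'
from m import *
wing(.103)
E
```

```text
[ 0.4602 -0.0428  0.3283] 14.485270086355115
top tool mm ((-0.7130947113037109, -0.2617826461791992), (33.99738693237305, 12.311019897460938), 0.4858037233352661) [-17.6599  -6.5612] [16.2422  5.8419]
all tool mm ((2.1786937713623047, -0.8986854553222656), (40.96742248535156, 13.647687911987305), 0.007589215878397226) [-18.3055  -7.7248] [22.663   5.9226]
```

Call:
carry_out(series=[[[-0.7, -0.5, 20], 0, 1], [[0, 0, 25], 0, 1], [[0, 0, 20], 0, 1], [[0, 0, 10], 0, 1], [[0, 0, 4], 0, 1], [[0, 0, 0], 0, 0.6], [[0, 0, 0], 0, 0.3], [[0, 0, 0], 0, 0.1], [[0, 0, 0], 0, 0.1], [[0, 0, 0], 0, 0.1], [[0, 0, 0], 0, 0.1]], newtons=70)

```text
clock: 19.3
ee_pos: [0.4593, -0.0426, 0.2492]
eef_rot: [0.992, 0.126, 0.001, 0.0]
wrist_force: [0.2, -0.3, 5.4]
finger_gap: 0.147
grasp_force: 69.1
```

Call:
carry_out(series=[[[0, 0, -15], 0, 0.1], [[0, 0, -30], 0, 0.1], [[0, 0, -35], 0, 0.1], [[0, 0, -20], 0, 0.1], [[10, -16.9, 0], 0, 0.1], [[24.5, -41, 0], 0, 0.1], [[24.5, -41, 0], 0, 0.1], [[24.5, -41, 0], 0, 0.1], [[24.5, -41, 0], 0, 0.1], [[24.5, -41, 0], 0, 0.1], [[24.5, -41, 0], 0, 0.1]])

```text
clock: 20.68
ee_pos: [0.545, 0.2525, 0.3467]
eef_rot: [0.992, 0.126, -0.002, 0.001]
wrist_force: [0.4, -0.3, -2.8]
finger_gap: 0.153
grasp_force: 68.8
```

Call:
carry_out(series=[[[0, 0, 0], 0.85, 0.1], [[0, 0, 0], 0.85, 0.1], [[0, 0, 0], 0.85, 0.1], [[0, 0, 0], 0.85, 0.1], [[0, 0, 0], 0.85, 0.1], [[0, 0, 0], 0.85, 0.1], [[0, 0, 0], 0.85, 0.1], [[0, 0, 0], 0.85, 0.1], [[0, 0, 0], 0.85, 0.1], [[0, 0, 0], 0.85, 0.1], [[0, 0, 0], 0, 0.1], [[0, 0, 0], 0, 0.1]])

```text
clock: 22.18
ee_pos: [0.5451, 0.2511, 0.3477]
eef_rot: [0.95, -0.313, -0.001, 0.001]
wrist_force: [0.4, 0.1, -3.5]
finger_gap: 0.151
grasp_force: 69.1
```

```bash
python3 - <<'E'
from m import *
w,e,M=wing(.203)
save("over.png",w["color"]);s=r.sense();print(s["qpos"],s["finger_gap"],s["wrist_force"])
tl=lambda px,z:(at_z(w,px,z)-e)@M[:,:2]*1000
pc=proj(w,[.5455,.2513,.075])[0];print(pc)
for n,lo,hi,z in(("blue",(100,120,60),(130,255,255),.075),("red",(0,130,80),(7,255,255),.075),("red",(170,130,80),(180,255,255),.075),("brass",(8,110,60),(19,255,255),.106)):
    for b in blob(w,lo,hi,near=pc,rad=140): print(n,b[0],b[1],tl(b[1],z),at_z(w,b[1],z))
E
```

```text
[0.5452 0.2511 0.348 ] -36.48592995966064
top tool mm ((7.034850120544434, 0.7293977737426758), (11.943601608276367, 23.890274047851562), 89.80488586425781) [-4.9293 -5.2779] [18.9632  6.6842]
all tool mm ((6.273707389831543, 0.6480560302734375), (43.8785514831543, 13.416569709777832), 0.04502290114760399) [-15.6682  -6.0599] [28.213   7.3624]
[ 0.7011  0.3879 -0.1364 -0.0004 -1.0478  0.2331] 0.15170268924466707 [-0.5118  0.3627 -3.0904]
[319.9798 201.2567]
blue 979 [328.1961 211.9285] [-7.6319  5.2402] [0.5356 0.2513 0.075 ]
blue 124 [320.5645 148.2581] [37.8999 -0.1966] [0.5754 0.2286 0.075 ]
red 133 [370. 184.] [12.9082 34.4407] [0.5348 0.2156 0.075 ]
red 125 [271.8   218.352] [-12.4782 -35.3847] [0.5559 0.2869 0.075 ]
brass 424 [322.    176.809] [24.6629  0.7563] [0.5643 0.2357 0.106 ]
```

View pics/over.png

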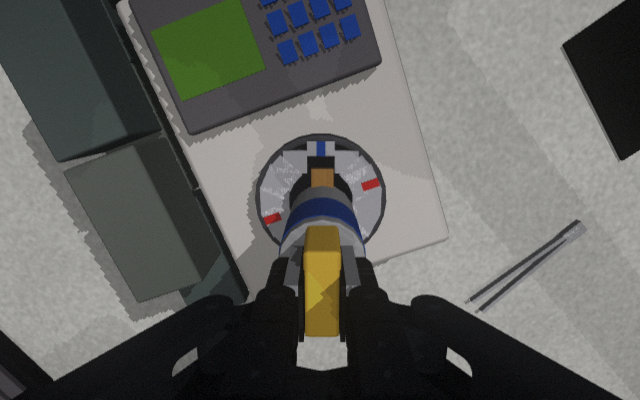

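The lug at (322,177) lines up with the blue-marked slot at (320,148), about 1 mm to the right. I'll shift 1 mm and descend.

Call:
carry_out(series=[[[0, -1.1, 0], 0, 0.1], [[0, 0, 12], 0, 0.1], [[0, 0, 10], 0, 0.1], [[0, 0, 4], 0, 0.1], [[0, 0, 3], 0, 0.1], [[0, 0, 3], 0, 0.1], [[0, 0, 0], 0, 0.1]])

```text
clock: 23.1
ee_pos: [0.546, 0.2521, 0.3166]
eef_rot: [0.95, -0.313, -0.0, 0.0]
wrist_force: [0.8, -0.1, -2.9]
finger_gap: 0.147
grasp_force: 69.1
```

Call:
carry_out(series=[[[0, 0, 2], 0, 0.1], [[0, 0, 2], 0, 0.1], [[0, 0, 2], 0, 0.1], [[0, 0, 1], 0, 0.1], [[0, 0, 0], 0, 0.1]])

```text
clock: 23.72
ee_pos: [0.546, 0.2521, 0.3096]
eef_rot: [0.95, -0.313, -0.0, 0.0]
wrist_force: [-0.1, 0.3, -3.2]
finger_gap: 0.152
grasp_force: 69.1
```

Call:
carry_out(series=[[[0, 0, 1], 0, 0.1], [[0, 0, 1], 0, 0.1], [[0, 0, 1], 0, 0.1], [[0, 0, 0.8], 0, 0.1], [[0, 0, 0.4], 0, 0.1], [[0, 0, 0], 0, 0.1]])

```text
clock: 24.48
ee_pos: [0.546, 0.2521, 0.3062]
eef_rot: [0.95, -0.313, 0.0, -0.0]
wrist_force: [-2.2, -0.8, 1.4]
finger_gap: 0.151
grasp_force: 70.0
```

Call:
carry_out(series=[[[0, 0, 0.3], 0, 0.1], [[0, 0, 0], 0.4, 0.1], [[0, 0, 0], 0.7, 0.1], [[0, 0, 0], 0.7, 0.1], [[0, 0, 0], 0.7, 0.1], [[0, 0, 0], 0.7, 0.1], [[0, 0, 0], 0.7, 0.1]])

```text
clock: 25.35
ee_pos: [0.5466, 0.2521, 0.3063]
eef_rot: [0.866, -0.5, 0.001, -0.001]
wrist_force: [-0.3, -0.8, 3.6]
finger_gap: 0.15
grasp_force: 70.2
```

Call:
carry_out(series=[[[0, 0, 0], 0.7, 0.1], [[0, 0, 0], 0.7, 0.1], [[0, 0, 0], 0.7, 0.1], [[0, 0, 0], 0.7, 0.1], [[0, 0, 0], 0.7, 0.1], [[0, 0, 0], 0.7, 0.1], [[0, 0, 0], 0.7, 0.1], [[0, 0, 0], 0.7, 0.1], [[0, 0, 0], 0.7, 0.1], [[0, 0, 0], 0.5, 0.1], [[0, 0, 0], 0, 0.1]])

```text
clock: 26.72
ee_pos: [0.5467, 0.2522, 0.3063]
eef_rot: [-0.638, 0.77, -0.001, 0.001]
wrist_force: [-0.2, -1.4, 2.8]
finger_gap: 0.153
grasp_force: 70.3
```

```bash
python3 - <<'E'
from h import *
s=r.sense();M=R.from_quat(s["eef_rot"]).as_matrix();print(s["ee_pos"],np.degrees(np.arctan2(M[1,0],M[0,0])),s["wrist_force"],s["moment"],s["finger_gap"])
E
```

```text
[0.54667886 0.25217053 0.30625828] -100.68211994112092 [-0.22003792 -1.36754606  2.81512413] [-0.43107014 -0.03324472 -0.06252393] 0.15332191673123477
```

Call:
carry_out(series=[[[0, 0, 0], 0.4, 0.1], [[0, 0, 0], 0.4, 0.1], [[0, 0, 0], 0.3, 0.1], [[0, 0, 0], 0.2, 0.1], [[0, 0, 0], 0, 0.1]])

```text
clock: 27.35
ee_pos: [0.5463, 0.2524, 0.3063]
eef_rot: [-0.585, 0.811, -0.0, 0.001]
wrist_force: [-1.5, -1.0, 5.6]
finger_gap: 0.146
grasp_force: 70.6
```

```bash
cat > st.py <<'E'
from h import *
s=r.sense();M=R.from_quat(s["eef_rot"]).as_matrix();print(s["ee_pos"],np.degrees(np.arctan2(M[1,0],M[0,0])),s["wrist_force"],s["moment"],s["finger_gap"])
E
python3 st.py
```

```text
[0.54629861 0.2524287  0.30625323] -108.3672336516588 [-1.52362764 -1.01575913  5.60775463] [-0.21791179  0.39617666  0.45175915] 0.14555426294269103
```

Call:
carry_out(series=[[[0, 0, 0], 0.2, 0.1], [[0, 0, 0], 0.2, 0.1], [[0, 0, 0], 0, 0.1]])

```text
clock: 27.72
ee_pos: [0.5462, 0.2526, 0.3063]
eef_rot: [-0.57, 0.822, -0.001, 0.001]
wrist_force: [-0.5, -0.7, 6.0]
finger_gap: 0.151
grasp_force: 75.7
```

```bash
python3 st.py
```

```text
[0.54623169 0.25264616 0.30627528] -110.5063760153335 [-0.5342724  -0.70738251  6.00343979] [-0.23199704  0.43394049  1.51914444] 0.15056204325970401
```

The stop is reached: moment rose to 1.5 N m. Relieve slightly, open, rise and check.

Call:
carry_out(series=[[[0, 0, 0], -0.3, 0.1], [[0, 0, 0], 0, 0.16], [[0, 0, 0], 0, 0.2], [[0, 0, 0], 0, 0.4], [[0, 0, 0], 0, 0.9], [[0, 0, 0], 0, 0.9], [[0, 0, -20], 0, 0.9], [[0, 0, -40], 0, 0.9], [[0, 0, -40], 0, 0.9], [[-20, 0, 0], 0, 0.9], [[0, 0, 0], 0, 0.9]])

```text
clock: 29.1
ee_pos: [0.5526, 0.2719, 0.4044]
eef_rot: [-0.58, 0.815, 0.0, -0.0]
wrist_force: [-0.5, -0.8, -2.1]
finger_gap: 0.901
grasp_force: 0.0
```

```bash
python3 - <<'E'
from m import *
w,e,M=wing(.16);save("lock.png",w["color"])
pc=proj(w,[.5455,.2513,.075])[0];P=[]
for lo,hi in(((0,130,80),(7,255,255)),((170,130,80),(180,255,255))):
    for b in blob(w,lo,hi,near=pc,rad=140): print("red",b[0],b[1],at_z(w,b[1],.075))
v=blob(w,(20,120,60),(35,255,255))[0];ys,xs=np.where(v[2])
c=max(cv2.findContours(v[2].astype(np.uint8),0,2)[0],key=cv2.contourArea)
Q=np.array([at_z(w,x,.16)[:2] for x in c[:,0]],np.float32);print(cv2.boxPoints(cv2.minAreaRect(Q)))
E
```

```text
[0.5524 0.2714 0.4038] -109.11090512430374
top tool mm ((20.968677520751953, -0.567169189453125), (12.5625581741333, 34.41495132446289), 88.5269775390625) [ 3.9014 -7.2114] [38.0428  5.7342]
all tool mm ((22.146577835083008, -0.4937915802001953), (13.455832481384277, 37.893978118896484), 89.57439422607422) [ 3.2407 -7.2717] [41.058   6.3698]
red 105 [318.5714 114.0571] [0.5346 0.2154 0.075 ]
[[0.5326 0.2342]
 [0.5454 0.2299]
 [0.5575 0.2658]
 [0.5447 0.2701]]
```

View pics/lock.png

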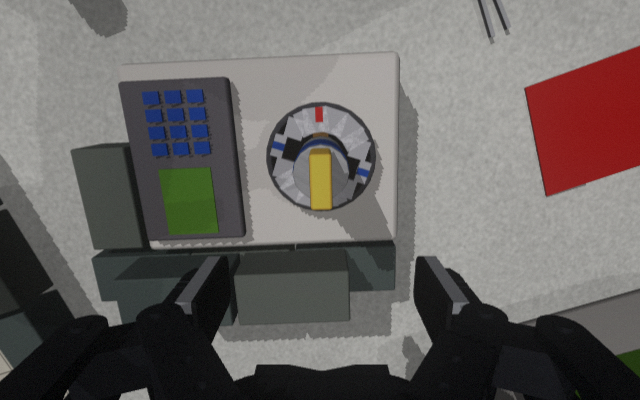

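The wing (320,180) points at the red mark (318,114) and the slots are clear of the lugs. The capsule is home, locked and released, so I'm handing in.

```bash
python3 -c "
from cell import r
print(r.sense()['wrist_force']);print(r.close_job())"
```

```text
[-0.52518379 -0.4398756   0.4319214 ]
the job is handed in; nothing more can be done
None
```

The capsule was stood upright on the large black mat and released, then taken again by its wing, pushed home in the port, turned clockwise to the stop and let go; the job is handed in at about 29 s, and no verdict came back.

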